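Tighten the cam lock of a panel joint with a stubby driver

TASK

Take the square-handled stubby flat driver out of the tool block, fit its blade down into the slot of the metal cam lock in the pale panel, and turn the cam clockwise (seen from above) about a quarter turn until it seats against its stop and the joint is drawn shut. Work with a light hand: do not force the blade down on the panel or the cam, or the cam past its stop. Then stand the driver upright in the same hole of the block that it came from, let go, and leave the other things on the bench where they are.

Things in the scene. Friction and masses are not known exactly. Their poses are not given: they have to be found in the camera images.
- driver: Stubby flat driver, loose, 100 mm long, 120 g, blade down in one of the block's two holes. Origin: middle of the blade's tip edge; z up the driver. Steel blade 16 mm wide along x, 3 mm thick along y, z 0-16; round shank 10 mm across, z 16-34; round collar 36 mm across, z 34-40, rests on the block; square wooden handle 28 x 28 mm, flats facing x and y, z 40-100.
- driver_tip (a point): Middle of the driver's blade tip edge (the driver's origin, same axes). In the block the tip is 11 mm above the bench, and the blade's x may be turned up to 0.6 rad either way from the block's x.
- block: Dark wooden tool block, fixed, 70 mm (its x) by 170 mm (its y), 45 mm high; origin at the centre of its underside, z up. Two square through holes of 22 mm at y = +40 and -40 mm, x = 0. One holds the driver, the other a round-handled awl; which is which varies.
- panel: Pale wooden panel lying flat, fixed, 150 mm (its x) by 220 mm (its y), 26 mm thick; origin at the centre of its underside, z up. A like board, 100 mm by 220 mm, lies along its +x edge across a 4 mm gap, which closes as the cam turns. A 35 mm dark wooden block, 30 mm high, stands loose on the panel's -x half.
- bore (a point): Centre of the panel's 42 mm bore, in its top face (z = 26 mm), axes as the panel's. In it, in a dark sleeve, sits the metal cam: disc 34 mm across, flush with the face, one slot through its middle 26 mm long, 5.5 mm wide, 10 mm deep. Fitted by hand: its centre is up to 2.5 mm off this point along x and y each, so the slot must be found by feel or eye. All rigid; blade play 1.2 mm each side.
- cam (a joint): Turn of the cam (rad): 0 open, growing clockwise seen from above, 1.571 at the hard stop = seated. Starts between 0 and 0.2. At 0 the slot lies along the panel's x, within 0.06 rad either way (fitting error, not in the reading). Turning takes 0.07 N m throughout, plus about 0.16 rad of lost motion of the blade in the slot; 0.15-0.25 N m against the stop is enough. Stays where left.
There are look-alikes about, which are no part of the job. What is shaped like the driver but green or turquoise is not meant.

How it is judged:
By the outcome, as a careful person would: the job done as asked, in the order asked, and still so for the second after the job is handed in, with the robot touching nothing.
It also fails if it takes over 72 s, if anything falls off the work surface, if the arm or the gripper's body presses on something with over 40 N, if the wrist force passes 120 N, or if a joint passes its speed limit or range.

ROBOT

A 6-joint arm with a two-finger parallel gripper is mounted at the origin on the work surface. World frame = base frame: x ahead of the robot, y to its left, z up, the work surface at z = 0. Lengths are in mm, angles in rad, forces in N, time in s.
With the tool pointing down it reaches from about 275 to 1000 mm from the base axis. Payload 8.4 kg.
Tool frame: the origin (TCP) lies midway between the tips of the shut fingers; the grasp point (between the pads) lies 19 mm behind it; y points along the fingers, z is the direction in which the jaws open and shut, and the axes are right-handed (so a half turn about y gives the same grasp; the last joint's range is limited). The gripper opens to 85 mm and grips with 20 to 120 N. Pads are 22 mm wide; open, the fingers measure 114 mm over their backs; the gripper's body (76 mm by 85 mm) begins 54 mm behind the grasp point. The pads swing forward as they close: fully open they stand 13 mm farther back than shut.
Start: joints at [-1.278, 0.353, 1.633, -0, 1.155, -0.002], TCP at [181.591, -598.041, 231.281] pointing down, gripper open.
Joint ranges: [-2.63, 2.63], [-0.92, 2.1], [0.06, 2.66], [-1.3, 4.44], [0, 2.69], [-3.02, 3.02]. Speed limits (rad/s): [2.22, 2.22, 2.79, 3.14, 3.14, 3.14].

INTERFACE

Orientations are given as [roll, pitch, yaw] about the fixed x, y, z axes, in that order (R = Rz(yaw) Ry(pitch) Rx(roll)).
In Python, from rig import r, imaging gives the robot as it stands. The module is installed in compiled form; this text tells all that it offers.
- The arm moves only by the tool send_rows, never from a script. Its argument "series" is a list of rows, each a list of 6 numbers: the shift along the tool's x, y, z in m, then the turn, a rotation vector about the tool's x, y, z in degrees. In form: [[dx, dy, dz, ax, ay, az], ...]. A call has 1 to 8 rows; each row shifts and turns the commanded pose from where the row before left it, along the tool's axes as they then stand; what a row does not reach is not made up. A row lasts 1/10 s, in which the tool goes at most 50 mm and 8.59 degrees, less where a joint would pass 70% of its speed; a pose out of reach is approached as far as the arm can. A call is refused whole if a number of a shift passes 0.05 or a number of a turn 8.59, either way. A call with a gripper value outside its range is refused whole. "gripper" is the opening, from 0 (shut) to 1 (fully open), set as the call begins (left out, the last holds). The fingers move at their own pace and stop on an object; "squeeze" is the grip in N (left out, the last holds). Time passes only in rows, so rows that do not move let the fingers close. It gives the time, the measured TCP pose, the force and the opening at its end, in the units of the state.
- r.sense(): the state, without advancing time (a new reading comes with each control period).
- imaging.grab_frame(name): name is "scene" or "top" or "wrist"; returns a dict with "frame" (400x640x3 uint8, red, green, blue), "depth" (400x640 float32, mm along the optical axis (not along the pixel's ray), 0 where there is no reading), "intrinsics" (3x3 intrinsics, pixels), "origin" and "rotation" of the camera in the world. Camera axes: x right, y down, z forward; pixel columns grow to the right and rows downward; lengths in mm; the calibration is good to about 2 mm. The wrist camera is an equidistant fisheye: a pixel r from the principal point sees the ray r / f radians off the axis. A picture is of the moment at which its call begins.
- r.sign_off(): hands the job in, once; it reports no verdict.
The state is a dict: "clock": time; "qpos": joint angles; "qvel": joint speeds; "joint_efforts": joint torques, N m; "eef_pos": TCP position; "tcp_rot": TCP orientation; "contact_force": force on the tool from outside, world axes, zero at the start; "wrist_torque": the same for the moment, N m; "opening": opening from 0.0 (shut) to 1.0 (fully open).
Only numpy, scipy, OpenCV 4.12 (cv2) and the standard library are available. Lean on these libraries where they do the work, as an engineer would, in place of code of your own. Each camera call takes 0.05 s, during which the arm holds its last target.

## Working session

There is one attempt and no reset: what is moved stays moved. The work goes in short steps, Python scripts to look and compute and a tool call to move; the robot and the scene stay as the last step left them, time stands still between calls to the robot, and variables do not carry over. Pictures are saved under pics/ and viewed, and the job is handed in when it is done.

Besides the shell and the picture viewer there is one more tool, called after "Request:" as name(argument=value, ...), one argument or row to a line, values as JSON. send_rows: Moves the arm, as the interface text tells. Its arguments: {"type":"object","properties":{"series":{"type":"array","items":{"type":"array","items":{"type":"number"}}},"gripper":{"type":"number"},"squeeze":{"type":"number"}},"required":["series"]}

```bash
mkdir -p pics; python3 - <<'E'
from rig import r, imaging
import cv2,numpy as np
print(r.sense())
for n in ("scene","top","wrist"):
    d=imaging.grab_frame(n); cv2.imwrite(f"pics/{n}0.png",d["frame"][:,:,::-1]); np.savez(f"pics/{n}0.npz",**d)
    print(n,d["intrinsics"],d["origin"],d["rotation"])
E
```

```text
{'clock': 0.0, 'qpos': array([-1.27840313e+00,  3.53638127e-01,  1.63414383e+00, -3.21391982e-06,
        1.15519997e+00, -2.40730236e-03]), 'qvel': array([ 0.00019597,  0.00193146, -0.00146999,  0.00062267,  0.00019619,
        0.00069248]), 'joint_efforts': array([ 2.13160420e-03, -6.05246472e+01, -3.42068624e+01, -9.69689813e-05,
        9.14415345e-03, -9.03238401e-06]), 'eef_pos': array([ 181.44902842, -597.57829701,  230.56379113]), 'tcp_rot': array([-1.57218560e+00,  4.05877618e-07, -2.84679086e+00]), 'contact_force': array([ 0.43515393, -0.00992471, -0.1550644 ]), 'wrist_torque': array([-0.01243587, -0.00935937, -0.0260459 ]), 'opening': 0.9980065851401885}
scene [[463.94162981   0.         320.72921583]
 [  0.         463.94162981 207.76189918]
 [  0.           0.           1.        ]] [1099.74203271  -20.78835089  581.81758163] [-2.27192248  0.01420863  1.35109516]
top [[516.0549062    0.         314.3712249 ]
 [  0.         516.0549062  202.19956821]
 [  0.           0.           1.        ]] [ 329.68613963  111.86438871 1189.81567135] [-3.01521843 -0.00841841 -1.56657102]
wrist [[309.70691629   0.         314.02857411]
 [  0.         309.70691629 201.32949368]
 [  0.           0.           1.        ]] [ 255.7449425  -575.87401029  373.85056858] [ 2.83541612e+00  1.76547245e-03 -1.27777452e+00]
```

View pics/top0.png

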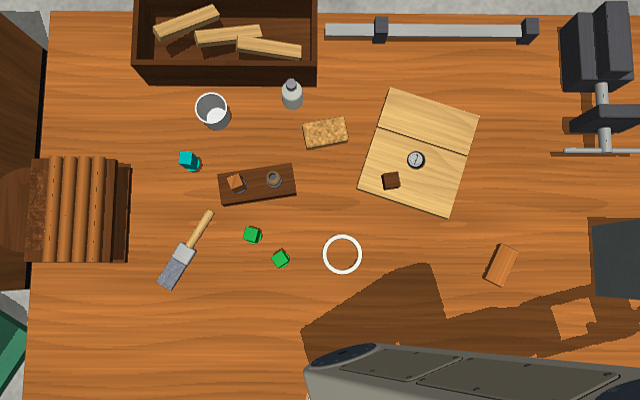

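View pics/scene0.png

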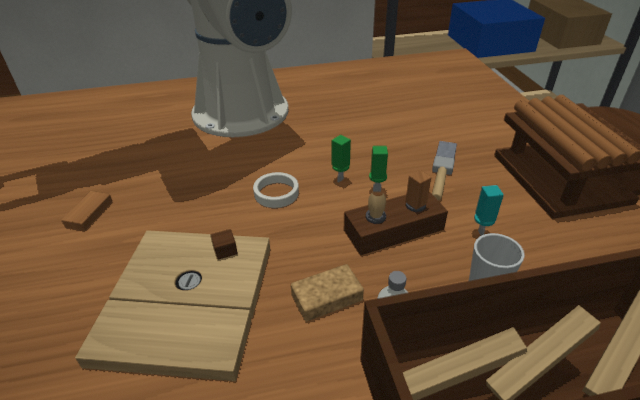

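View pics/wrist0.png

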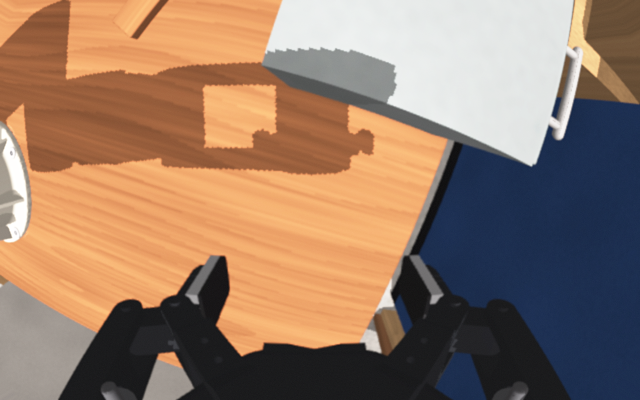

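Top view: driver (brown square handle) at (236,182) in the block's left hole, awl at (273,179); panel with cam at (416,160); loose dark block at (390,181). Now measuring.

```bash
cat > h.py <<'E'
import numpy as np,cv2
from scipy.spatial.transform import Rotation as R
def rot(e): return R.from_euler('xyz',e).as_matrix()
def load(n): 
    d=np.load(n); return {k:d[k] for k in d.files}
def ray(d,u,v):
    K=d["intrinsics"]; c=np.array([(u-K[0,2])/K[0,0],(v-K[1,2])/K[1,1],1.0]); return rot(d["rotation"])@c
def rayf(d,u,v):
    K=d["intrinsics"]; x=np.array([u-K[0,2],v-K[1,2]]); n=np.linalg.norm(x); t=n/K[0,0]
    return rot(d["rotation"])@np.r_[np.sin(t)*x/max(n,1e-9),np.cos(t)]
def onz(d,u,v,z,fish=False):
    w=(rayf if fish else ray)(d,u,v); o=d["origin"]; return o+w*(z-o[2])/w[2]
def cloud(d):
    K=d["intrinsics"]; v,u=np.mgrid[0:400,0:640]; z=d["depth"]
    P=np.stack([(u-K[0,2])/K[0,0]*z,(v-K[1,2])/K[1,1]*z,z],-1)
    return P@rot(d["rotation"]).T+d["origin"]
def proj(d,p,fish=False):
    c=rot(d["rotation"]).T@(np.asarray(p)-d["origin"]);K=d["intrinsics"]
    if fish:
        n=np.hypot(c[0],c[1]);t=np.arctan2(n,c[2]);return K[:2,2]+K[0,0]*t*c[:2]/max(n,1e-9)
    return K[:2,2]+K[0,0]*c[:2]/c[2]
E
python3 - <<'E'
from h import *
d=load("pics/top0.npz");P=cloud(d)
for u,v in [(200,230),(236,182),(256,186),(273,179),(416,160),(390,181),(440,190),(430,120),(325,130)]: print(u,v,P[v,u].round(1))
def reg(zlo,zhi,u0,u1,v0,v1):
    Q=P[v0:v1,u0:u1].reshape(-1,3); m=(Q[:,2]>zlo)&(Q[:,2]<zhi); Q=Q[m]; 
    return Q, cv2.minAreaRect(Q[:,:2].astype(np.float32))
for nm,a in dict(block=(38,52,205,305,150,215),panel=(20,32,345,490,75,225),drv=(98,125,215,255,160,200),awl=(80,130,258,295,160,200)).items():
    Q,b=reg(*a); print(nm,len(Q),b,np.median(Q[:,2]),Q.mean(0))
f=d["frame"]; 
cv2.imwrite("pics/crop1.png",cv2.resize(f[140:215,205:305,::-1],None,fx=8,fy=8,interpolation=2))
cv2.imwrite("pics/crop2.png",cv2.resize(f[75:225,345:490,::-1],None,fx=4,fy=4,interpolation=2))
E
```

```text
200 230 [413.3 361.   22.4]
236 182 [509.5 269.7 108.2]
256 186 [511.5 234.2  42.7]
273 179 [526.2 195.6  51.3]
416 160 [ 577.3 -131.3   23.4]
390 181 [522.8 -65.9  53.3]
440 190 [ 507.2 -184.2   26.3]
430 120 [ 672.8 -166.2   22.3]
325 130 [645.3  78.9  29.4]
block 1972 ((517.5612182617188, 233.8998565673828), (71.13407897949219, 170.35150146484375), 9.299819946289062) 43.527200988976574 [516.31450852 230.33051108  43.72370627]
panel 9619 ((608.8087768554688, -104.21780395507812), (292.10308837890625, 255.45619201660156), 71.77442169189453) 24.540761798113863 [ 597.35153831 -138.25464972   24.59464024]
drv 181 ((511.1518859863281, 272.90716552734375), (28.20026397705078, 28.433422088623047), 22.63172721862793) 108.89200215210144 [510.4587211  272.48323503 108.69499448]
awl 96 ((523.180419921875, 194.00357055664062), (28.779760360717773, 27.64419174194336), 46.833614349365234) 89.75528639235256 [521.20447381 193.03584478  89.67794046]
```

View pics/crop1.png

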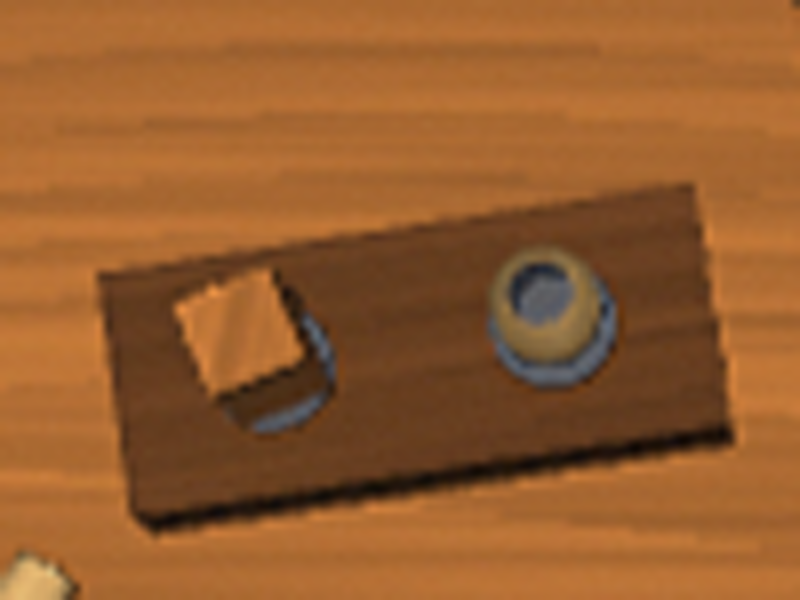

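View pics/crop2.png

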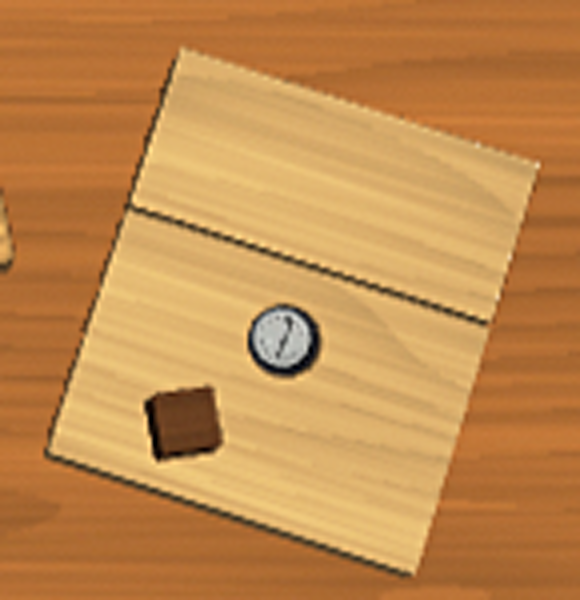

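```bash
cat >> h.py <<'E'
def plan(target,yaw,s=None):
    """print tool-frame shift (in present tool axes), and turn about tool y, deg"""
    from rig import r
    s=s or r.sense(); M=rot(s["tcp_rot"]); d=np.asarray(target)-s["eef_pos"]
    ty=(np.degrees(-(yaw-s["tcp_rot"][2])*1)+180)%360-180
    print("clock",s["clock"],"eef",s["eef_pos"].round(1),"rpy",s["tcp_rot"].round(4),"F",s["contact_force"].round(1),"T",s["wrist_torque"].round(3),"q",s["qpos"].round(2),"op",round(s["opening"],3))
    print("shift mm tool:",(M.T@d).round(1),"turn about y deg:",round(ty,2))
E
python3 - <<'E'
from h import *
d=load("pics/top0.npz")
f=d["frame"].astype(int)
# cam disc: greyish bright
sub=f[135:190,390:445]; sat=sub.max(-1)-sub.min(-1)
m=((sat<30)&(sub.max(-1)>110)).astype(np.uint8)
n,l,s,c=cv2.connectedComponentsWithStats(m); i=1+s[1:,4].argmax(); print(s[i],c[i])
u,v=c[i]+[390,135]; 
for z in (26,): print(onz(d,u,v,z))
cs=[onz(d,345+x/4,75+y/4,26).round(1) for x,y in [(180,47),(540,164),(413,575),(47,453),(130,208),(488,323),(277,360),(291,318)]]
print(cs)
for a,b in [(0,1),(3,2),(4,5),(6,7),(2,1),(3,0)]:
    w=cs[b]-cs[a];print(a,b,np.degrees(np.arctan2(w[1],w[0])),np.linalg.norm(w))
M=rot([-1.5722,0,-2.8468]); w=load("pics/wrist0.npz")
print("cam in tool",M.T@(w["origin"]-[181.45,-597.6,230.6]), M.T@rot(w["rotation"]))
E
```

```text
[ 18  17  15  15 152] [24.77631579 24.00657895]
[ 579.0351731  -127.99277421   26.        ]
[array([751.2, -73.4,  26. ]), array([ 682. , -282.2,   26. ]), array([ 441.3, -201.3,   26. ]), array([510.2,   6.1,  26. ]), array([654.1, -42.9,  26. ]), array([ 587.4, -248.8,   26. ]), array([ 565. , -126.5,   26. ]), array([ 589.7, -135.1,   26. ])]
0 1 -108.33610628811856 219.9683613613558
3 2 -108.37691520702909 218.54512119926173
4 5 -107.94940299291389 216.4340546217254
6 7 -19.197000105455764 26.154349542666935
2 1 -18.577652835468836 253.93168372615497
3 0 -18.256457875368405 253.77401364205917
cam in tool [ -77.40233805 -143.25154615    0.59590016] [[ 1.77084109e-03  9.53492436e-01  3.01411744e-01]
 [ 3.61801438e-04 -3.01412807e-01  9.53493675e-01]
 [ 9.99998367e-01 -1.57943457e-03 -8.78729117e-04]]
```

```bash
python3 -c "
from h import *
plan([579,-128,150],np.radians(-109))"
```

```text
clock 0.15 eef [ 181.5 -597.7  230.7] rpy [-1.5719 -0.     -2.8468] F [-0.2 -0.1 -0.5] T [-0.013 -0.031  0.004] q [-1.28  0.35  1.63 -0.    1.16 -0.  ] op 1.002
shift mm tool: [-516.8   81.1 -333.8] turn about y deg: -54.11
```

Request:
send_rows(
  series=[
    [-0.0323,0.005,-0.0209,0,0,0],
    [-0.0323,0.005,-0.0209,0,0,0],
    [-0.0323,0.005,-0.0209,0,0,0],
    [-0.0323,0.005,-0.0209,0,0,0],
    [-0.0323,0.005,-0.0209,0,0,0],
    [-0.0323,0.005,-0.0209,0,0,0],
    [-0.0323,0.005,-0.0209,0,0,0],
    [-0.0323,0.005,-0.0209,0,0,0],
  ],
)

```text
clock: 0.95
eef_pos: [381.0, -361.6, 191.0]
tcp_rot: [-1.571, -0.0, -2.847]
contact_force: [-0.0, -0.5, -0.4]
opening: 0.999
```

Request:
send_rows(
  series=[
    [-0.0323,0.005,-0.0209,0,0,0],
    [-0.0323,0.005,-0.0209,0,0,0],
    [-0.0323,0.005,-0.0209,0,0,0],
    [-0.0323,0.005,-0.0209,0,0,0],
    [-0.0323,0.005,-0.0209,0,0,0],
    [-0.0323,0.005,-0.0209,0,0,0],
    [-0.0323,0.005,-0.0209,0,0,0],
    [-0.0323,0.005,-0.0209,0,0,0],
  ],
)

```text
clock: 1.75
eef_pos: [579.7, -126.5, 150.9]
tcp_rot: [-1.571, -0.0, -2.847]
contact_force: [-0.8, -1.4, 0.3]
opening: 1.002
```

Request:
send_rows(
  series=[
    [0,0,0,0,-7.73,0],
    [0,0,0,0,-7.73,0],
    [0,0,0,0,-7.73,0],
    [0,0,0,0,-7.73,0],
    [0,0,0,0,-7.73,0],
    [0,0,0,0,-7.73,0],
    [0,0,0,0,-7.73,0],
    [0,0,0,0,0,0],
  ],
)

```text
clock: 2.55
eef_pos: [578.8, -127.9, 151.0]
tcp_rot: [-1.571, -0.0, -1.9]
contact_force: [0.5, -0.0, 0.4]
opening: 1.001
```

```bash
cat > look.py <<'E'
import sys
from h import *
from rig import r,imaging
s=r.sense()
n,cam=sys.argv[1],(sys.argv[2] if len(sys.argv)>2 else "wrist")
d=imaging.grab_frame(cam); np.savez(f"pics/{n}.npz",eef=s["eef_pos"],rpy=s["tcp_rot"],**d)
cv2.imwrite(f"pics/{n}.png",d["frame"][:,:,::-1])
plan(s["eef_pos"],s["tcp_rot"][2],s)
E
python3 look.py w1
```

```text
clock 2.55 eef [ 578.8 -127.9  151. ] rpy [-1.5713e+00 -1.0000e-04 -1.9004e+00] F [ 0.5 -0.   0.4] T [-0.029 -0.012 -0.027] q [-0.22  0.39  1.78 -0.    0.98  0.11] op 1.001
shift mm tool: [0. 0. 0.] turn about y deg: 0.0
```

View pics/w1.png

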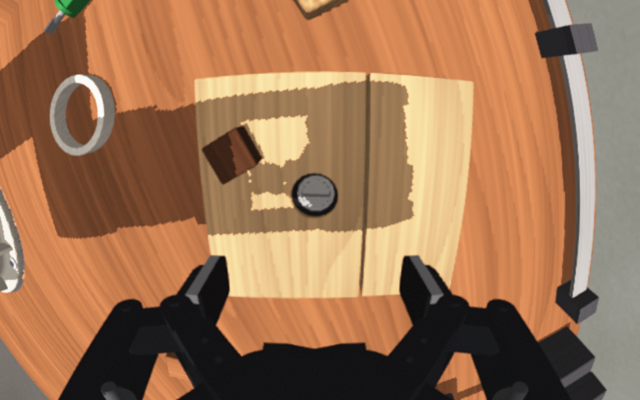

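```bash
python3 - <<'E'
from h import *
d=load("pics/w1.npz")
cv2.imwrite("pics/c3.png",cv2.resize(d["frame"][165:225,280:350,::-1],None,fx=10,fy=10,interpolation=2))
E
```

```text
(no output)
```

View pics/c3.png

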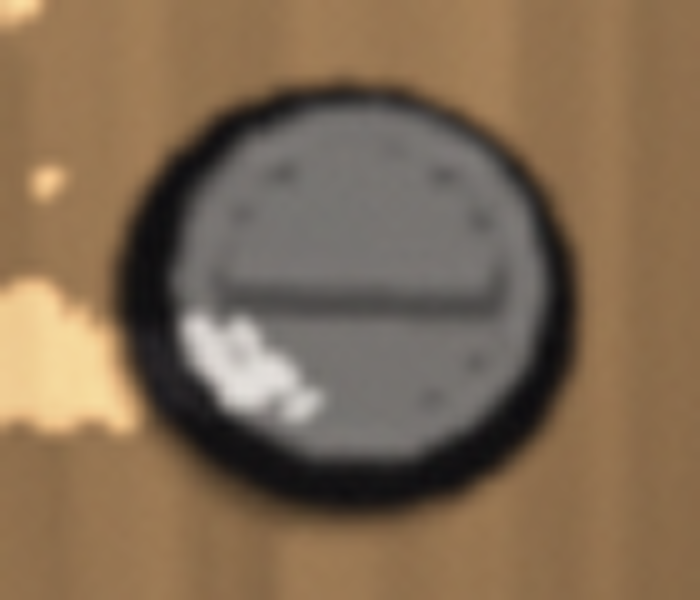

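```bash
python3 - <<'E'
from h import *
d=load("pics/w1.npz")
f=lambda x,y:onz(d,280+(x+.5)/10-.5,165+(y+.5)/10-.5,26,True)
# fit disc: ellipse via edges -> world circle
th=np.linspace(0,2*np.pi,1)
L=[f(175,280),f(550,280),f(362,100),f(362,460)]
print([p.round(1) for p in L], (L[0]+L[1])/2,(L[2]+L[3])/2, np.linalg.norm(L[0]-L[1]),np.linalg.norm(L[2]-L[3]))
a,b=f(225,303),f(500,313);w=b-a;print(a,b,np.degrees(np.arctan2(w[1],w[0])))
g=d["frame"][165:225,280:350].mean(-1)
for c in (26,32,36,40,46): print(c,g[22:36,c].round(0))
# block edges of panel: gap line
a,b=onz(d,368,75,26,True),onz(d,362,295,26,True);w=b-a;print("gap",np.degrees(np.arctan2(w[1],w[0])))
E
```

```text
[array([ 564.7, -122.6,   26. ]), array([ 596.7, -133.6,   26. ]), array([ 586. , -112.4,   26. ]), array([ 575.1, -144.3,   26. ])] [ 580.70059691 -128.106595     26.        ] [ 580.56062289 -128.36516215   26.        ] 33.81398929211811 33.7644446324838
[ 568.25320688 -126.11583508   26.        ] [ 591.44767692 -135.08753978   26.        ] -21.146650133645444
26 [115. 115. 115. 117. 117. 115.  97.  80.  79.  92. 115. 132. 148. 185.]
32 [116. 116. 116. 117. 118. 116. 102.  86.  76.  88. 111. 115. 116. 114.]
36 [116. 117. 116. 116. 117. 116. 103.  86.  77.  88. 109. 116. 115. 115.]
40 [117. 116. 118. 115. 117. 117. 108.  92.  78.  86. 107. 115. 115. 115.]
46 [111. 113. 117. 117. 119. 118. 109.  92.  77.  83. 102. 113. 115. 111.]
gap -107.87672424157428
```

```bash
python3 -c "
from h import *
plan([511,273,180],np.radians(-67.4))"
```

```text
clock 2.6 eef [ 578.8 -127.9  151.1] rpy [-1.5712 -0.     -1.9053] F [ 1.  -0.5 -0.2] T [ 0.006 -0.01  -0.012] q [-0.22  0.39  1.78  0.    0.98  0.11] op 1.0
shift mm tool: [-356.4  -28.9 -195.6] turn about y deg: -41.76
```

Request:
send_rows(
  series=[
    [-0.0324,-0.0145,-0.0178,0,0,0],
    [-0.0324,-0.0145,-0.0178,0,0,0],
    [-0.0324,0,-0.0178,0,0,0],
    [-0.0324,0,-0.0178,0,0,0],
    [-0.0324,0,-0.0178,0,0,0],
    [-0.0324,0,-0.0178,0,0,0],
    [-0.0324,0,-0.0178,0,0,0],
    [-0.0324,0,-0.0178,0,0,0],
  ],
)

```text
clock: 3.4
eef_pos: [528.2, 165.0, 180.4]
tcp_rot: [-1.571, 0.0, -1.907]
contact_force: [0.6, -0.0, 0.2]
opening: 1.002
```

Request:
send_rows(
  series=[
    [-0.0324,0,-0.0178,0,0,0],
    [-0.0324,0,-0.0178,0,0,0],
    [-0.0324,0,-0.0178,0,0,0],
    [0,0,0,0,-8.4,0],
    [0,0,0,0,-8.4,0],
    [0,0,0,0,-8.4,0],
    [0,0,0,0,-8.4,0],
    [0,0,0,0,-8.1,0],
  ],
)

```text
clock: 4.2
eef_pos: [509.7, 272.9, 180.2]
tcp_rot: [-1.571, -0.0, -1.173]
contact_force: [0.3, 0.4, 0.1]
opening: 1.0
```

Request:
send_rows(
  series=[
    [0,0,0,0,0,0],
  ],
)

```text
clock: 4.3
eef_pos: [509.8, 272.8, 180.2]
tcp_rot: [-1.571, -0.0, -1.176]
contact_force: [0.6, 0.4, 0.7]
opening: 1.0
```

```bash
python3 look.py w2
```

```text
clock 4.3 eef [509.8 272.8 180.2] rpy [-1.571e+00 -1.000e-04 -1.176e+00] F [0.6 0.4 0.7] T [ 0.036 -0.042 -0.056] q [ 0.49  0.34  1.78 -0.    1.02  0.09] op 1.0
shift mm tool: [0. 0. 0.] turn about y deg: 0.0
```

View pics/w2.png

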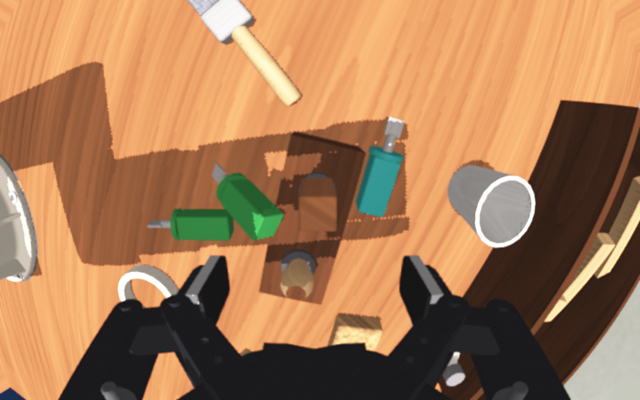

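```bash
python3 - <<'E'
from h import *
d=load("pics/w2.npz")
cv2.imwrite("pics/c4.png",cv2.resize(d["frame"][165:245,280:360,::-1],None,fx=7.5,fy=7.5,interpolation=2))
P=d["depth"]; print(P[212,318],P[180,316])
E
```

```text
224.68436 269.1176
```

View pics/c4.png

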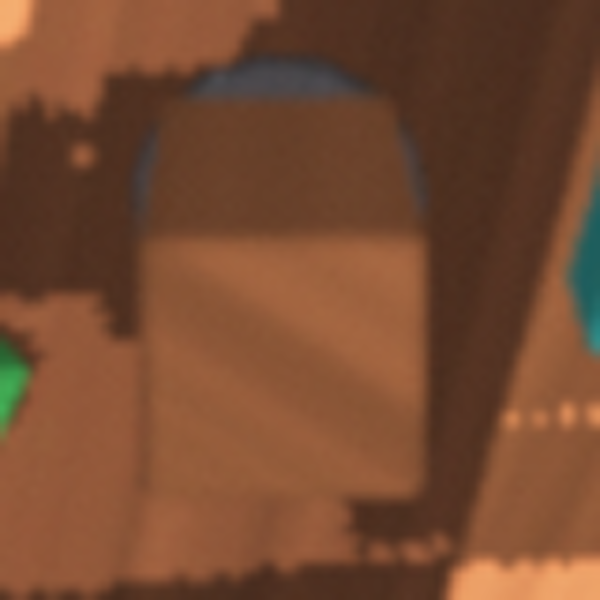

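```bash
python3 - <<'E'
from h import *
d=load("pics/w2.npz")
C=[onz(d,280+(x+.5)/7.5-.5,165+(y+.5)/7.5-.5,111,True) for x,y in [(143,237),(425,235),(425,495),(150,497)]]
print(np.round(C,1),np.mean(C,0))
for a,b in [(0,1),(3,2),(0,3),(1,2)]:
    w=C[b]-C[a];print(np.linalg.norm(w),np.degrees(np.arctan2(w[1],w[0])))
c=np.mean(C,0); plan([c[0],c[1],75],np.radians(-67.4))
E
```

```text
[[494.5 280.9 111. ]
 [519.3 291.4 111. ]
 [530.2 266.8 111. ]
 [505.1 256.2 111. ]] [512.27393501 273.84301076 111.        ]
26.93880498739823 22.941997598910184
27.31060913311717 22.91243004689654
26.915748110242067 -66.93378271361583
26.933213781074784 -66.1428828280414
clock 4.35 eef [509.8 272.8 180.2] rpy [-1.571  -0.     -1.1805] F [-0.1 -0.4 -0.2] T [-0.004  0.009  0.03 ] q [0.49 0.34 1.78 0.   1.02 0.1 ] op 1.0
shift mm tool: [ -0.  105.2   2.7] turn about y deg: -0.24
```

Request:
send_rows(
  series=[
    [0,0.02,0.0027,0,-0.5,0],
    [0,0.03,0,0,0,0],
    [0,0.03,0,0,0,0],
    [0,0.022,0,0,0,0],
    [0,0.01,0,0,0,0],
    [0,0,0,0,0,0],
  ],
  gripper=0.75,
)

```text
clock: 4.95
eef_pos: [511.6, 273.4, 67.1]
tcp_rot: [-1.573, -0.0, -1.169]
contact_force: [0.4, 0.3, 1.4]
opening: 0.753
```

```bash
python3 look.py w3
```

```text
clock 4.95 eef [511.6 273.4  67.1] rpy [-1.5733e+00 -2.0000e-04 -1.1694e+00] F [0.4 0.3 1.4] T [-0.033 -0.011 -0.001] q [0.49 0.49 1.85 0.   0.8  0.09] op 0.753
shift mm tool: [0. 0. 0.] turn about y deg: 0.0
```

View pics/w3.png

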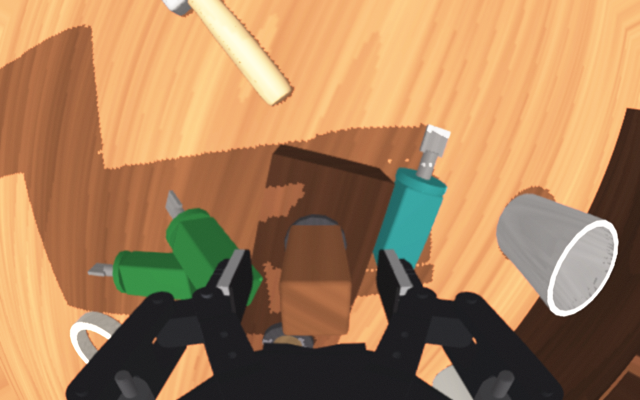

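Request:
send_rows(
  series=[
    [0,0,0,0,0,0],
    [0,0,0,0,0,0],
    [0,0,0,0,0,0],
    [0,0,0,0,0,0],
    [0,0,0,0,0,0],
    [0,0,0,0,0,0],
    [0,0,0,0,0,0],
    [0,0,0,0,0,0],
  ],
  gripper=0.0,
  squeeze=50,
)

```text
clock: 5.8
eef_pos: [513.0, 274.2, 69.5]
tcp_rot: [-1.569, 0.0, -1.166]
contact_force: [-0.4, -0.4, 6.3]
opening: 0.32
```

```bash
python3 look.py w4
```

```text
clock 5.8 eef [513.  274.2  69.5] rpy [-1.5689e+00  2.0000e-04 -1.1662e+00] F [-0.4 -0.4  6.3] T [-0.122  0.233 -0.015] q [0.49 0.48 1.85 0.   0.8  0.08] op 0.32
shift mm tool: [0. 0. 0.] turn about y deg: 0.0
```

View pics/w4.png

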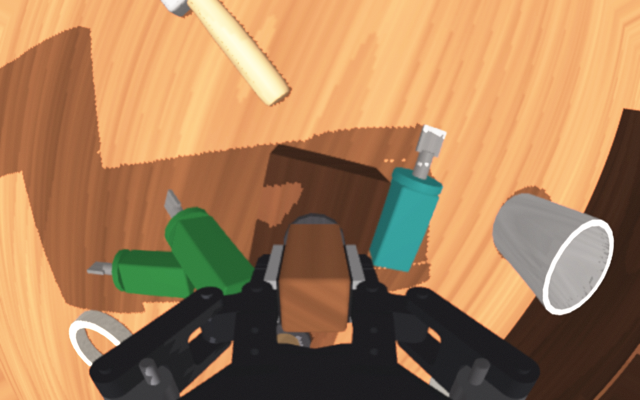

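Request:
send_rows(
  series=[
    [0,-0.005,0,0,0,0],
    [0,-0.01,0,0,0,0],
    [0,-0.015,0,0,0,0],
    [0,-0.02,0,0,0,0],
    [0,-0.02,0,0,0,0],
    [0,0,0,0,0,0],
  ],
)

```text
clock: 6.45
eef_pos: [514.2, 274.9, 142.0]
tcp_rot: [-1.565, 0.0, -1.166]
contact_force: [1.3, -0.3, -1.1]
opening: 0.321
```

```bash
python3 look.py w5; python3 -c "
from h import *
plan([580.6,-128.2,105],np.radians(-110.5))"
```

```text
clock 6.45 eef [514.2 274.9 142. ] rpy [-1.5652e+00  5.0000e-04 -1.1659e+00] F [ 1.3 -0.3 -1.1] T [ 0.047 -0.038 -0.014] q [0.49 0.39 1.81 0.   0.94 0.08] op 0.321
shift mm tool: [0. 0. 0.] turn about y deg: 0.0
clock 6.5 eef [513.4 274.4 140.3] rpy [-1.5671e+00  3.0000e-04 -1.1660e+00] F [ 0.5 -0.1 -2.1] T [-0.054  0.021  0.004] q [0.49 0.39 1.81 0.   0.94 0.08] op 0.322
shift mm tool: [396.6  34.8 -96.9] turn about y deg: 43.7
```

View pics/w5.png

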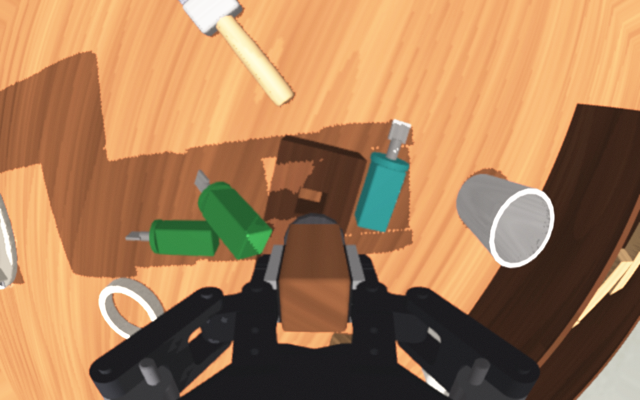

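Request:
send_rows(
  series=[
    [0,-0.025,0,0,0,0],
    [0,-0.025,0,0,0,0],
    [0.0397,0,-0.0097,0,0,0],
    [0.0397,0,-0.0097,0,0,0],
    [0.0397,0,-0.0097,0,0,0],
    [0.0397,0,-0.0097,0,0,0],
    [0.0397,0,-0.0097,0,0,0],
    [0.0397,0,-0.0097,0,0,0],
  ],
)

```text
clock: 7.3
eef_pos: [552.2, 30.4, 187.6]
tcp_rot: [-1.572, 0.0, -1.166]
contact_force: [0.3, 0.2, -1.9]
opening: 0.32
```

Request:
send_rows(
  series=[
    [0.0397,0,-0.0097,0,0,0],
    [0.0397,0,-0.0097,0,0,0],
    [0.0397,0,-0.0097,0,0,0],
    [0.0397,0,-0.0097,0,0,0],
    [0,0.015,0,0,7.28,0],
    [0,0.015,0,0,7.28,0],
    [0,0.015,0,0,7.28,0],
    [0,0.015,0,0,7.28,0],
  ],
)

```text
clock: 8.1
eef_pos: [578.8, -129.3, 126.8]
tcp_rot: [-1.572, 0.0, -1.68]
contact_force: [0.9, -0.7, -2.1]
opening: 0.323
```

Request:
send_rows(
  series=[
    [0,0.015,0,0,7.28,0],
    [0,0.01,0,0,7.28,0],
    [0,0,0,0,0,0],
    [0,0,0,0,0,0],
  ],
)

```text
clock: 8.5
eef_pos: [579.2, -129.2, 102.9]
tcp_rot: [-1.572, -0.0, -1.925]
contact_force: [0.4, 0.6, -1.1]
opening: 0.326
```

```bash
python3 look.py w6;  python3 -c "
from h import *
plan([580.6,-128.2,90],np.radians(-110.5))"
```

```text
clock 8.5 eef [ 579.2 -129.2  102.9] rpy [-1.5719e+00 -1.0000e-04 -1.9245e+00] F [ 0.4  0.6 -1.1] T [-0.026 -0.012 -0.011] q [-0.22  0.45  1.8   0.    0.88  0.13] op 0.326
shift mm tool: [0. 0. 0.] turn about y deg: 0.0
clock 8.55 eef [ 579.6 -129.3  103.4] rpy [-1.5709  0.     -1.9248] F [-0.6 -0.5 -1.5] T [-0.02  -0.069  0.006] q [-0.22  0.45  1.8   0.    0.88  0.13] op 0.321
shift mm tool: [-1.3 13.4  0.6] turn about y deg: 0.21
```

View pics/w6.png

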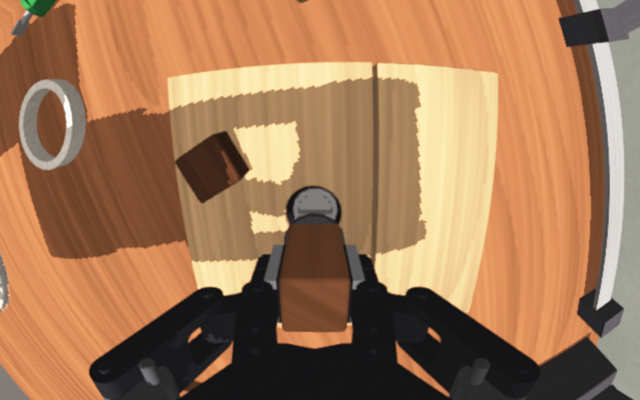

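Request:
send_rows(
  series=[
    [-0.0013,0.005,0.0006,0,0.2,0],
    [0,0.005,0,0,0,0],
    [0,0.003,0,0,0,0],
    [0,0,0,0,0,0],
  ],
)

```text
clock: 8.95
eef_pos: [580.2, -128.1, 89.7]
tcp_rot: [-1.572, -0.0, -1.931]
contact_force: [-0.3, 0.4, -0.8]
opening: 0.326
```

Request:
send_rows(
  series=[
    [0,0.002,0,0,0,0],
    [0,0.002,0,0,0,0],
    [0,0.002,0,0,0,0],
    [0,0,0,0,0,0],
  ],
)

```text
clock: 9.35
eef_pos: [580.4, -128.2, 84.0]
tcp_rot: [-1.571, -0.0, -1.932]
contact_force: [-0.2, 0.3, -1.7]
opening: 0.32
```

```bash
python3 look.py w7;  python3 -c "
from h import *
plan([580.6,-128.2,84],np.radians(-110.5))"
```

```text
clock 9.35 eef [ 580.4 -128.2   84. ] rpy [-1.5712 -0.     -1.9317] F [-0.2  0.3 -1.7] T [-0.012  0.017  0.001] q [-0.22  0.48  1.81  0.    0.85  0.14] op 0.32
shift mm tool: [0. 0. 0.] turn about y deg: 0.0
clock 9.4 eef [ 580.5 -128.2   84.1] rpy [-1.5711 -0.     -1.9317] F [-0.3  0.4 -1.9] T [-0.01   0.04   0.042] q [-0.22  0.48  1.81  0.    0.85  0.14] op 0.322
shift mm tool: [-0.   0.1  0.1] turn about y deg: -0.18
```

View pics/w7.png

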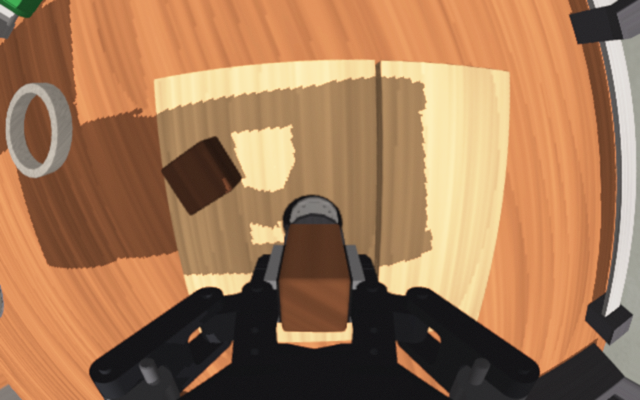

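Request:
send_rows(
  series=[
    [0,0.001,0,0,0,0],
    [0,0.001,0,0,0,0],
    [0,0,0,0,0,0],
  ],
)

```text
clock: 9.7
eef_pos: [580.5, -128.2, 82.2]
tcp_rot: [-1.571, -0.0, -1.932]
contact_force: [0.9, -0.3, -1.0]
opening: 0.324
```

Request:
send_rows(
  series=[
    [0,0.001,0,0,0,0],
    [0,0.001,0,0,0,0],
    [0,0,0,0,0,0],
  ],
)

```text
clock: 10.0
eef_pos: [580.5, -128.2, 80.1]
tcp_rot: [-1.571, -0.0, -1.932]
contact_force: [0.2, 0.3, -1.5]
opening: 0.318
```

Request:
send_rows(
  series=[
    [0,0.001,0,0,0,0],
    [0,0.001,0,0,0,0],
    [0,0,0,0,0,0],
  ],
)

```text
clock: 10.3
eef_pos: [580.5, -128.2, 78.1]
tcp_rot: [-1.571, -0.0, -1.932]
contact_force: [-0.2, 0.1, -1.1]
opening: 0.325
```

Request:
send_rows(
  series=[
    [0,0.001,0,0,0,0],
    [0,0.001,0,0,0,0],
    [0,0,0,0,0,0],
  ],
)

```text
clock: 10.6
eef_pos: [580.5, -128.2, 76.1]
tcp_rot: [-1.571, -0.0, -1.932]
contact_force: [-0.2, -0.5, -0.7]
opening: 0.317
```

```bash
python3 look.py w8
```

```text
clock 10.6 eef [ 580.5 -128.2   76.1] rpy [-1.5711 -0.     -1.9318] F [-0.2 -0.5 -0.7] T [-0.022  0.008  0.006] q [-0.22  0.49  1.82  0.    0.83  0.14] op 0.317
shift mm tool: [0. 0. 0.] turn about y deg: 0.0
```

View pics/w8.png

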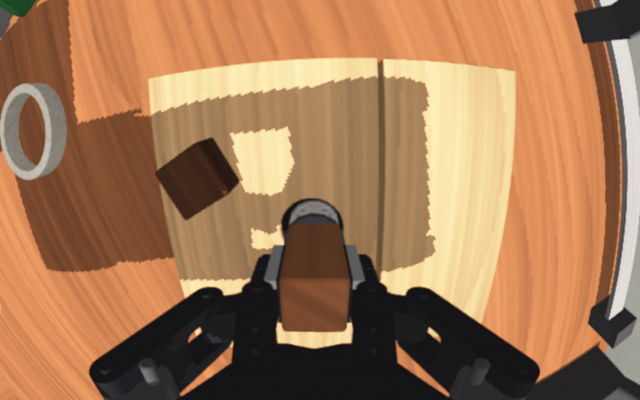

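Request:
send_rows(
  series=[
    [0,0,0,0,5,0],
    [0,0,0,0,5,0],
    [0,0,0,0,5,0],
    [0,0,0,0,5,0],
    [0,0,0,0,5,0],
    [0,0,0,0,0,0],
  ],
)

```text
clock: 11.25
eef_pos: [580.4, -128.4, 76.3]
tcp_rot: [-1.571, -0.0, -2.369]
contact_force: [-1.5, -1.7, -0.8]
opening: 0.326
```

```bash
python3 look.py w9
```

```text
clock 11.25 eef [ 580.4 -128.4   76.3] rpy [-1.5709e+00 -5.0000e-04 -2.3691e+00] F [-1.5 -1.7 -0.8] T [-0.33  0.25  0.08] q [-0.22  0.49  1.82 -0.    0.83  0.58] op 0.326
shift mm tool: [0. 0. 0.] turn about y deg: 0.0
```

View pics/w9.png

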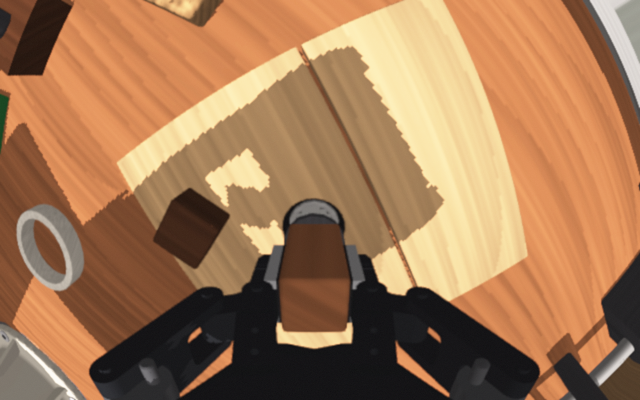

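Request:
send_rows(
  series=[
    [0,0,0,0,5,0],
    [0,0,0,0,5,0],
    [0,0,0,0,5,0],
    [0,0,0,0,5,0],
    [0,0,0,0,5,0],
    [0,0,0,0,0,0],
  ],
)

```text
clock: 11.9
eef_pos: [580.4, -128.5, 76.3]
tcp_rot: [-1.571, -0.0, -2.803]
contact_force: [-1.2, -2.4, -0.7]
opening: 0.317
```

```bash
python3 -c "
from h import *
plan([580.4,-128.2,76],0)"
```

```text
clock 11.9 eef [ 580.4 -128.5   76.3] rpy [-1.5706e+00 -5.0000e-04 -2.8031e+00] F [-1.2 -2.4 -0.7] T [-0.507  0.297  0.099] q [-0.22  0.49  1.82 -0.    0.83  1.01] op 0.317
shift mm tool: [-0.1  0.3 -0.2] turn about y deg: -160.61
```

Request:
send_rows(
  series=[
    [0,0,0,0,5,0],
    [0,0,0,0,5,0],
    [0,0,0,0,5,0],
    [0,0,0,0,5,0],
    [0,0,0,0,5,0],
    [0,0,0,0,0,0],
  ],
)

```text
clock: 12.5
eef_pos: [580.3, -128.5, 76.2]
tcp_rot: [-1.57, -0.001, 3.045]
contact_force: [-1.9, -3.2, -0.6]
opening: 0.325
```

```bash
python3 -c "
from h import *
plan([580.4,-128.2,76],0)"
```

```text
clock 12.5 eef [ 580.3 -128.5   76.2] rpy [-1.5704e+00 -6.0000e-04  3.0452e+00] F [-1.9 -3.2 -0.6] T [-0.667  0.477  0.006] q [-0.22  0.49  1.82 -0.    0.83  1.45] op 0.325
shift mm tool: [-0.1  0.2 -0.3] turn about y deg: 174.47
```

Request:
send_rows(
  series=[
    [0,0,0,0,4,0],
    [0,0,0,0,4,0],
    [0,0,0,0,4,0],
    [0,0,0,0,0,0],
  ],
)

```text
clock: 12.9
eef_pos: [580.2, -128.4, 76.3]
tcp_rot: [-1.57, -0.001, 2.837]
contact_force: [-2.4, -2.0, -0.3]
opening: 0.32
```

```bash
python3 look.py w10
```

```text
clock 12.9 eef [ 580.2 -128.4   76.3] rpy [-1.5704e+00 -5.0000e-04  2.8369e+00] F [-2.4 -2.  -0.3] T [-0.704  0.625  0.079] q [-0.22  0.49  1.82 -0.    0.83  1.66] op 0.32
shift mm tool: [0. 0. 0.] turn about y deg: 0.0
```

View pics/w10.png

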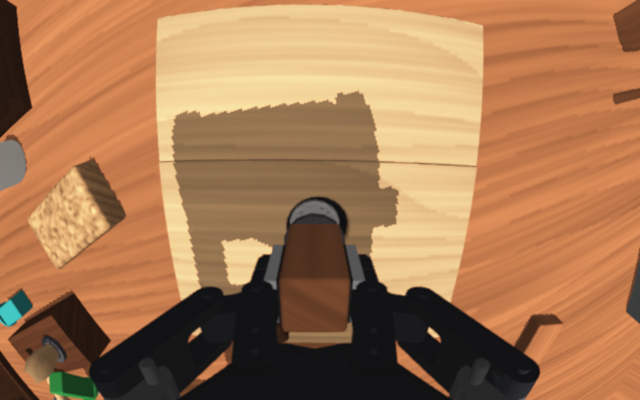

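Request:
send_rows(
  series=[
    [0,0,0,0,2,0],
    [0,0,0,0,2,0],
    [0,0,0,0,0,0],
  ],
)

```text
clock: 13.25
eef_pos: [580.3, -128.4, 76.3]
tcp_rot: [-1.57, -0.001, 2.767]
contact_force: [-3.3, -3.7, 0.2]
opening: 0.32
```

```bash
python3 -c "
from h import *
plan([580.4,-128.2,76],0)"
```

```text
clock 13.25 eef [ 580.3 -128.4   76.3] rpy [-1.5704e+00 -5.0000e-04  2.7669e+00] F [-3.3 -3.7  0.2] T [-0.873  0.755  0.051] q [-0.22  0.49  1.82 -0.    0.83  1.73] op 0.32
shift mm tool: [-0.   0.3 -0.3] turn about y deg: 158.53
```

Request:
send_rows(
  series=[
    [0,0,0,0,2,0],
    [0,0,0,0,0,0],
  ],
)

```text
clock: 13.45
eef_pos: [580.2, -128.4, 76.2]
tcp_rot: [-1.57, -0.001, 2.732]
contact_force: [-2.9, -4.8, 0.1]
opening: 0.32
```

```bash
python3 -c "
from h import *
plan([580.4,-128.2,76],0)"
```

```text
clock 13.45 eef [ 580.2 -128.4   76.2] rpy [-1.5704e+00 -5.0000e-04  2.7316e+00] F [-2.9 -4.8  0.1] T [-0.936  0.749  0.059] q [-0.22  0.49  1.82 -0.    0.83  1.76] op 0.32
shift mm tool: [-0.1  0.2 -0.3] turn about y deg: 156.51
```

Request:
send_rows(
  series=[
    [0,0,0.0004,0,2,0],
    [0,0,0,0,0,0],
    [0,0,0,0,0,0],
  ],
)

```text
clock: 13.75
eef_pos: [580.2, -128.5, 76.2]
tcp_rot: [-1.571, -0.0, 2.696]
contact_force: [-3.1, -1.3, 0.2]
opening: 0.322
```

```bash
python3 -c "
from h import *
plan([580.4,-128.2,76],0)"
```

```text
clock 13.75 eef [ 580.2 -128.5   76.2] rpy [-1.5708e+00 -4.0000e-04  2.6964e+00] F [-3.1 -1.3  0.2] T [-0.514  0.748  0.099] q [-0.22  0.49  1.82  0.    0.83  1.8 ] op 0.322
shift mm tool: [-0.   0.2 -0.4] turn about y deg: 154.49
```

Request:
send_rows(
  series=[
    [0.0002,0,0,0,1.5,0],
    [0,0,0,0,0,0],
  ],
)

```text
clock: 13.95
eef_pos: [580.2, -128.5, 76.2]
tcp_rot: [-1.571, -0.0, 2.667]
contact_force: [-3.1, -2.2, 0.9]
opening: 0.322
```

```bash
python3 -c "
from h import *
plan([580.4,-128.2,76],0)"
```

```text
clock 13.95 eef [ 580.2 -128.5   76.2] rpy [-1.5708e+00 -1.0000e-04  2.6669e+00] F [-3.1 -2.2  0.9] T [-0.607  0.641  0.108] q [-0.22  0.49  1.82  0.    0.83  1.83] op 0.322
shift mm tool: [-0.1  0.2 -0.4] turn about y deg: 152.8
```

Request:
send_rows(
  series=[
    [0,0,0,0,1.5,0],
    [0,0,0,0,0,0],
  ],
)

```text
clock: 14.15
eef_pos: [580.2, -128.5, 76.3]
tcp_rot: [-1.571, -0.0, 2.64]
contact_force: [-3.2, -3.0, -0.7]
opening: 0.322
```

```bash
python3 -c "
from h import *
plan([580.4,-128.2,76],0)"
```

```text
clock 14.15 eef [ 580.2 -128.5   76.3] rpy [-1.5708e+00 -1.0000e-04  2.6400e+00] F [-3.2 -3.  -0.7] T [-0.594  0.64   0.098] q [-0.22  0.49  1.82  0.    0.83  1.85] op 0.322
shift mm tool: [-0.   0.3 -0.4] turn about y deg: 151.26
```

Request:
send_rows(
  series=[
    [0,0,0,0,1.5,0],
    [0,0,0,0,0,0],
  ],
)

```text
clock: 14.35
eef_pos: [580.2, -128.5, 76.3]
tcp_rot: [-1.571, -0.0, 2.614]
contact_force: [-3.3, -3.0, -0.6]
opening: 0.325
```

```bash
python3 -c "
from h import *
plan([580.4,-128.2,76],0)"
```

```text
clock 14.35 eef [ 580.2 -128.5   76.3] rpy [-1.5708e+00 -1.0000e-04  2.6136e+00] F [-3.3 -3.  -0.6] T [-0.544  0.665  0.1  ] q [-0.22  0.49  1.82  0.    0.83  1.88] op 0.325
shift mm tool: [-0.   0.3 -0.4] turn about y deg: 149.75
```

Request:
send_rows(
  series=[
    [0,0,0,0,1.5,0],
    [0,0,0,0,0,0],
  ],
)

```text
clock: 14.55
eef_pos: [580.2, -128.5, 76.2]
tcp_rot: [-1.571, -0.0, 2.587]
contact_force: [-3.4, -2.4, -0.2]
opening: 0.319
```

```bash
python3 -c "
from h import *
plan([580.4,-128.2,76],0)"; python3 look.py w11
```

```text
clock 14.55 eef [ 580.2 -128.5   76.2] rpy [-1.5707e+00 -1.0000e-04  2.5875e+00] F [-3.4 -2.4 -0.2] T [-0.57   0.697  0.121] q [-0.22  0.49  1.82 -0.    0.83  1.9 ] op 0.319
shift mm tool: [-0.   0.2 -0.4] turn about y deg: 148.25
clock 14.55 eef [ 580.2 -128.5   76.2] rpy [-1.5707e+00 -1.0000e-04  2.5875e+00] F [-3.4 -2.4 -0.2] T [-0.57   0.697  0.121] q [-0.22  0.49  1.82 -0.    0.83  1.9 ] op 0.319
shift mm tool: [0. 0. 0.] turn about y deg: 0.0
```

View pics/w11.png

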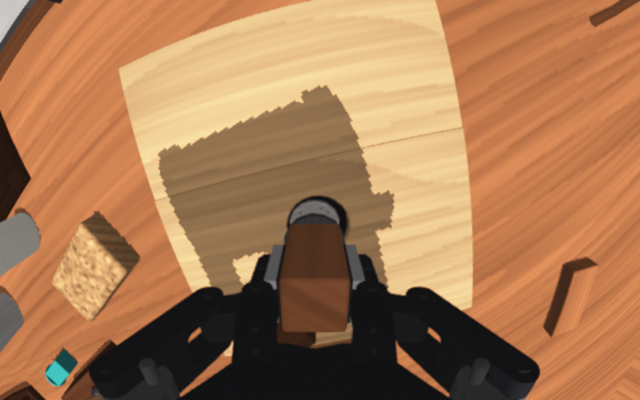

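Request:
send_rows(
  series=[
    [0,0,0,0,1.5,0],
    [0,0,0,0,0,0],
  ],
)

```text
clock: 14.8
eef_pos: [580.2, -128.5, 76.3]
tcp_rot: [-1.571, -0.0, 2.561]
contact_force: [-3.6, -2.3, -0.8]
opening: 0.319
```

```bash
python3 -c "
from h import *
plan([580.4,-128.2,76],0)"
```

```text
clock 14.8 eef [ 580.2 -128.5   76.3] rpy [-1.5707e+00 -1.0000e-04  2.5613e+00] F [-3.6 -2.3 -0.8] T [-0.6    0.845  0.179] q [-0.22  0.49  1.82 -0.    0.83  1.93] op 0.319
shift mm tool: [-0.   0.3 -0.4] turn about y deg: 146.75
```

Request:
send_rows(
  series=[
    [0,0,0,0,1.5,0],
    [0,0,0,0,0,0],
  ],
)

```text
clock: 15.0
eef_pos: [580.2, -128.5, 76.3]
tcp_rot: [-1.571, -0.0, 2.535]
contact_force: [-3.9, -2.5, -1.3]
opening: 0.322
```

```bash
python3 -c "
from h import *
plan([580.4,-128.2,76],0)"
```

```text
clock 15.0 eef [ 580.2 -128.5   76.3] rpy [-1.5707e+00 -1.0000e-04  2.5352e+00] F [-3.9 -2.5 -1.3] T [-0.557  0.757  0.242] q [-0.22  0.49  1.82 -0.    0.83  1.96] op 0.322
shift mm tool: [-0.   0.3 -0.4] turn about y deg: 145.26
```

Request:
send_rows(
  series=[
    [0,0,0,0,0,0],
    [0,0,0,0,0,0],
    [0,0,0,0,-3,0],
    [0,0,0,0,-4,0],
    [0,0,0,0,-4,0],
    [0,0,0,0,0,0],
  ],
)

```text
clock: 15.6
eef_pos: [580.8, -128.1, 76.3]
tcp_rot: [-1.572, 0.001, 2.729]
contact_force: [-1.1, -0.9, -1.5]
opening: 0.319
```

```bash
python3 -c "
from h import *
plan([580.4,-128.2,76],0)"
```

```text
clock 15.6 eef [ 580.8 -128.1   76.3] rpy [-1.5718e+00  8.0000e-04  2.7287e+00] F [-1.1 -0.9 -1.5] T [0.087 0.195 0.055] q [-0.22  0.49  1.82  0.    0.83  1.76] op 0.319
shift mm tool: [0.4 0.3 0.2] turn about y deg: 156.35
```

Free of load; lifting straight up.

Request:
send_rows(
  series=[
    [0,-0.003,0,0,0,0],
    [0,-0.004,0,0,0,0],
    [0,-0.008,0,0,0,0],
    [0,-0.015,0,0,0,0],
    [0,-0.02,0,0,0,0],
    [0,-0.02,0,0,0,0],
    [0,-0.02,0,0,0,0],
    [0,0,0,0,0,0],
  ],
)

```text
clock: 16.4
eef_pos: [582.5, -129.0, 170.3]
tcp_rot: [-1.572, 0.006, 2.728]
contact_force: [0.5, 0.5, -1.4]
opening: 0.324
```

```bash
python3 look.py w12;python3 -c "
from h import *
plan([580.4,-128.2,76],0)"
```

```text
clock 16.4 eef [ 582.5 -129.   170.3] rpy [-1.5721  0.0063  2.7279] F [ 0.5  0.5 -1.4] T [ 0.003 -0.013  0.001] q [-0.22  0.37  1.76  0.    1.01  1.76] op 0.324
shift mm tool: [0. 0. 0.] turn about y deg: 0.0
clock 16.45 eef [ 581.5 -128.8  168.5] rpy [-1.5717  0.0041  2.728 ] F [ 0.5 -0.8 -3.3] T [-0.065  0.032  0.037] q [-0.22  0.37  1.76  0.    1.01  1.76] op 0.318
shift mm tool: [ 1.6 92.5  0. ] turn about y deg: 156.3
```

View pics/w12.png

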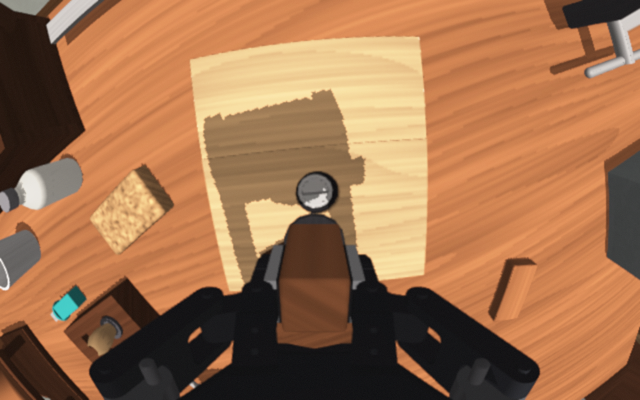

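```bash
python3 - <<'E'
from h import *
d=load("pics/w12.npz")
cv2.imwrite("pics/c5.png",cv2.resize(d["frame"][165:215,290:345,::-1],None,fx=11,fy=11,interpolation=2))
E
```

```text
(no output)
```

View pics/c5.png

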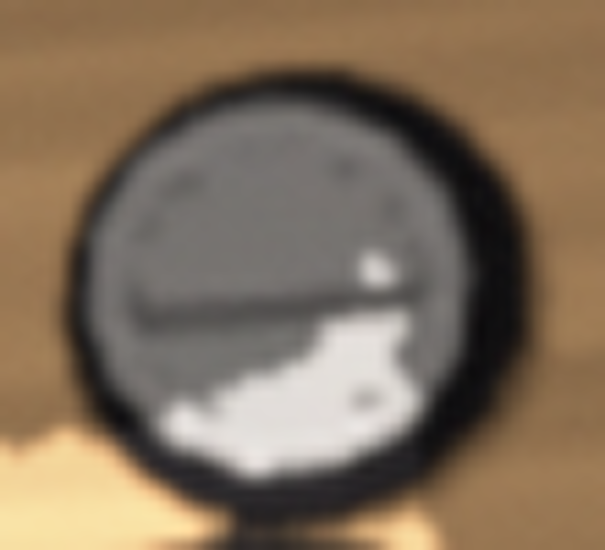

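```bash
python3 - <<'E'
from h import *
d=load("pics/w12.npz")
f=lambda x,y:onz(d,290+(x+.5)/11-.5,165+(y+.5)/11-.5,26,True)
a,b=f(145,320),f(410,298);w=b-a;print("slot",np.degrees(np.arctan2(w[1],w[0])))
a,b=onz(d,208,158,26,True),onz(d,428,138,26,True);w=b-a;print("gap",np.degrees(np.arctan2(w[1],w[0])))
plan([513,274.2,190],np.radians(-66.82))
E
```

```text
slot -108.84067590395908
gap -108.4409882829496
clock 16.45 eef [ 581.5 -128.8  168.5] rpy [-1.5717  0.0041  2.728 ] F [ 0.5 -0.8 -3.3] T [-0.065  0.032  0.037] q [-0.22  0.37  1.76  0.    1.01  1.76] op 0.318
shift mm tool: [ 224.6  -22.2 -341.5] turn about y deg: -136.88
```

Request:
send_rows(
  series=[
    [0,-0.022,0,0,0,0],
    [0.0225,0,-0.0341,0,0,0],
    [0.0225,0,-0.0341,0,0,0],
    [0.0225,0,-0.0341,0,0,0],
    [0.0225,0,-0.0341,0,0,0],
    [0.0225,0,-0.0341,0,0,0],
    [0.0225,0,-0.0341,0,0,0],
    [0.0225,0,-0.0341,0,0,0],
  ],
)

```text
clock: 17.25
eef_pos: [530.8, 154.8, 187.5]
tcp_rot: [-1.57, -0.001, 2.728]
contact_force: [0.4, -0.2, -1.7]
opening: 0.321
```

Request:
send_rows(
  series=[
    [0.0225,0,-0.0341,0,0,0],
    [0.0225,0,-0.0341,0,0,0],
    [0.0225,0,-0.0341,0,0,0],
    [0,0,0,0,-7.6,0],
    [0,0,0,0,-7.6,0],
    [0,0,0,0,-7.6,0],
    [0,0,0,0,-7.6,0],
    [0,0,0,0,-7.6,0],
  ],
)

```text
clock: 18.05
eef_pos: [510.5, 273.9, 187.2]
tcp_rot: [-1.57, -0.001, -2.886]
contact_force: [0.2, 0.2, -1.1]
opening: 0.322
```

Request:
send_rows(
  series=[
    [0,0,0,0,-7.6,0],
    [0,0,0,0,-7.6,0],
    [0,0,0,0,-7.6,0],
    [0,0,0,0,-7.6,0],
    [0,0,0,0,-7.6,0],
    [0,0,0,0,-7.6,0],
    [0,0,0,0,-7.6,0],
    [0,0,0,0,-7.6,0],
  ],
)

```text
clock: 18.85
eef_pos: [510.6, 273.8, 187.2]
tcp_rot: [-1.572, -0.001, -1.825]
contact_force: [0.2, -0.1, -1.0]
opening: 0.323
```

Request:
send_rows(
  series=[
    [0,0,0,0,-7.6,0],
    [0,0,0,0,-7.6,0],
    [0,0,0,0,-7.6,0],
    [0,0,0,0,-7.6,0],
    [0,0,0,0,-7.6,0],
    [0,0,0,0,0,0],
    [0,0,0,0,0,0],
  ],
)

```text
clock: 19.55
eef_pos: [510.8, 274.0, 187.7]
tcp_rot: [-1.572, -0.0, -1.171]
contact_force: [-0.6, 0.7, -0.7]
opening: 0.323
```

```bash
python3 look.py w13;python3 -c "
from h import *
plan([513,274.2,110],np.radians(-66.82))"; python3 look.py t13 top
```

```text
clock 19.55 eef [510.8 274.  187.7] rpy [-1.5718e+00 -1.0000e-04 -1.1712e+00] F [-0.6  0.7 -0.7] T [0.073 0.014 0.021] q [0.49 0.33 1.77 0.   1.04 0.09] op 0.323
shift mm tool: [0. 0. 0.] turn about y deg: 0.0
clock 19.6 eef [510.9 274.  187.8] rpy [-1.5715e+00 -1.0000e-04 -1.1710e+00] F [ 0.4 -0.9 -1.6] T [-0.048 -0.03   0.007] q [0.49 0.33 1.77 0.   1.04 0.09] op 0.323
shift mm tool: [ 0.6 77.8  2.1] turn about y deg: -0.27
clock 19.6 eef [510.9 274.  187.8] rpy [-1.5715e+00 -1.0000e-04 -1.1710e+00] F [ 0.4 -0.9 -1.6] T [-0.048 -0.03   0.007] q [0.49 0.33 1.77 0.   1.04 0.09] op 0.323
shift mm tool: [0. 0. 0.] turn about y deg: 0.0
```

View pics/w13.png

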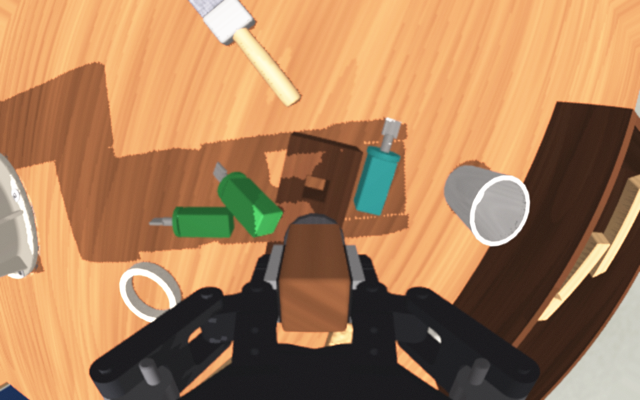

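View pics/t13.png

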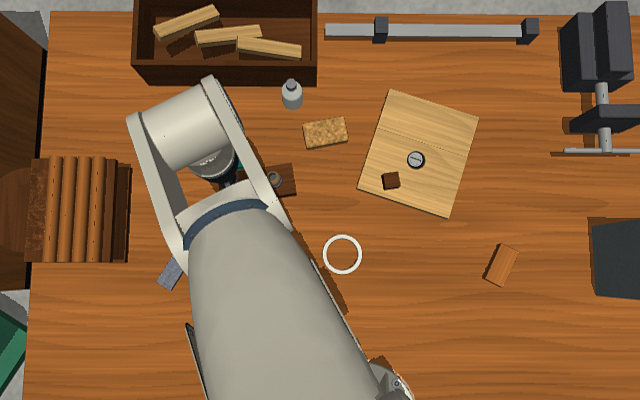

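Request:
send_rows(
  series=[
    [0.0005,0.02,0.0018,0,-0.2,0],
    [0,0.02,0,0,0,0],
    [0,0.02,0,0,0,0],
    [0,0.018,0,0,0,0],
    [0,0,0,0,0,0],
    [0,0,0,0,0,0],
  ],
)

```text
clock: 20.25
eef_pos: [513.0, 274.4, 110.4]
tcp_rot: [-1.571, -0.0, -1.165]
contact_force: [0.2, 0.6, -1.3]
opening: 0.323
```

```bash
python3 look.py w14;python3 -c "
from h import *
plan([512.6,274,69.5],np.radians(-66.82))"
```

```text
clock 20.25 eef [513.  274.4 110.4] rpy [-1.5713 -0.     -1.1649] F [ 0.2  0.6 -1.3] T [ 0.024  0.025 -0.016] q [ 0.49  0.43  1.83 -0.    0.89  0.08] op 0.323
shift mm tool: [0. 0. 0.] turn about y deg: 0.0
clock 20.3 eef [513.4 274.6 111. ] rpy [-1.5699e+00  1.0000e-04 -1.1647e+00] F [-0.6 -0.7 -1.6] T [-0.008 -0.025 -0.022] q [0.49 0.43 1.83 0.   0.89 0.08] op 0.323
shift mm tool: [ 0.3 41.5 -1.1] turn about y deg: 0.09
```

View pics/w14.png

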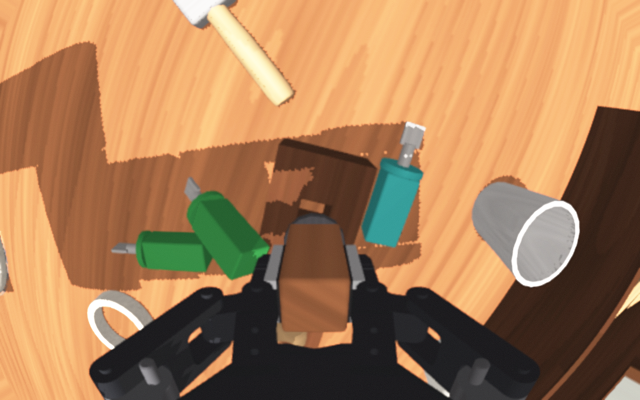

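Alignment matches the pick-up position; lowering stepwise.

Request:
send_rows(
  series=[
    [0.0002,0.004,-0.0008,0,0,0],
    [0,0.005,0,0,0,0],
    [0,0.005,0,0,0,0],
    [0,0,0,0,0,0],
  ],
)

```text
clock: 20.7
eef_pos: [511.9, 273.6, 95.6]
tcp_rot: [-1.572, -0.0, -1.164]
contact_force: [-0.5, 0.7, -1.7]
opening: 0.319
```

Request:
send_rows(
  series=[
    [0,0.005,0,0,0,0],
    [0,0.005,0,0,0,0],
    [0,0.005,0,0,0,0],
    [0,0.004,0,0,0,0],
    [0,0,0,0,0,0],
  ],
)

```text
clock: 21.2
eef_pos: [511.9, 273.6, 76.5]
tcp_rot: [-1.572, -0.0, -1.164]
contact_force: [-0.6, -0.1, -1.8]
opening: 0.322
```

Request:
send_rows(
  series=[
    [0,0.002,0,0,0,0],
    [0,0.002,0,0,0,0],
    [0,0.002,0,0,0,0],
    [0,0,0,0,0,0],
  ],
)

```text
clock: 21.6
eef_pos: [512.2, 273.8, 71.0]
tcp_rot: [-1.571, -0.0, -1.164]
contact_force: [-0.1, -0.2, -1.6]
opening: 0.324
```

Request:
send_rows(
  series=[
    [0,0.0007,0,0,0,0],
    [0,0,0,0,0,0],
    [0,0,0,0,0,0],
  ],
)

```text
clock: 21.9
eef_pos: [512.3, 273.9, 70.6]
tcp_rot: [-1.571, 0.0, -1.164]
contact_force: [-0.3, 0.6, -1.0]
opening: 0.326
```

Request:
send_rows(
  series=[
    [0,0.001,0,0,0,0],
    [0,0,0,0,0,0],
    [0,0,0,0,0,0],
  ],
)

```text
clock: 22.2
eef_pos: [512.3, 273.9, 69.6]
tcp_rot: [-1.571, 0.0, -1.164]
contact_force: [-0.8, 0.6, -1.3]
opening: 0.324
```

```bash
python3 look.py w15
```

```text
clock 22.2 eef [512.3 273.9  69.6] rpy [-1.5707  0.     -1.1637] F [-0.8  0.6 -1.3] T [ 0.065 -0.023  0.016] q [0.49 0.48 1.85 0.   0.81 0.08] op 0.324
shift mm tool: [0. 0. 0.] turn about y deg: 0.0
```

View pics/w15.png

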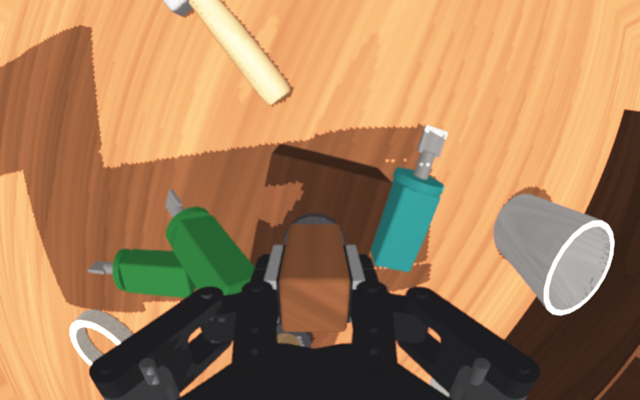

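Request:
send_rows(
  series=[
    [0,0.0007,0,0,0,0],
    [0,0,0,0,0,0],
  ],
)

```text
clock: 22.45
eef_pos: [512.3, 273.9, 69.5]
tcp_rot: [-1.571, -0.0, -1.164]
contact_force: [-2.6, -0.8, 6.5]
opening: 0.317
```

Request:
send_rows(
  series=[
    [0,0.0007,0,0,0,0],
    [0,0,0,0,0,0],
  ],
)

```text
clock: 22.65
eef_pos: [512.4, 273.9, 69.5]
tcp_rot: [-1.571, 0.0, -1.164]
contact_force: [-5.2, -2.3, 14.6]
opening: 0.318
```

Request:
send_rows(
  series=[
    [0,-0.0012,0,0,0,0],
    [0,0,0,0,0,0],
  ],
)

```text
clock: 22.85
eef_pos: [512.5, 274.0, 69.6]
tcp_rot: [-1.57, 0.0, -1.164]
contact_force: [-0.2, -0.2, 1.7]
opening: 0.32
```

Request:
send_rows(
  series=[
    [0,0,0,0,0,0],
    [0,0,0,0,0,0],
    [0,0,0,0,0,0],
    [0,0,0,0,0,0],
  ],
  gripper=0.75,
)

```text
clock: 23.25
eef_pos: [512.3, 273.9, 69.3]
tcp_rot: [-1.571, -0.0, -1.164]
contact_force: [-0.0, -0.9, 0.3]
opening: 0.746
```

```bash
python3 look.py w16
```

```text
clock 23.25 eef [512.3 273.9  69.3] rpy [-1.5709 -0.     -1.1638] F [-0.  -0.9  0.3] T [ 0.022 -0.005  0.026] q [ 0.49  0.49  1.85 -0.    0.81  0.08] op 0.746
shift mm tool: [0. 0. 0.] turn about y deg: 0.0
```

View pics/w16.png

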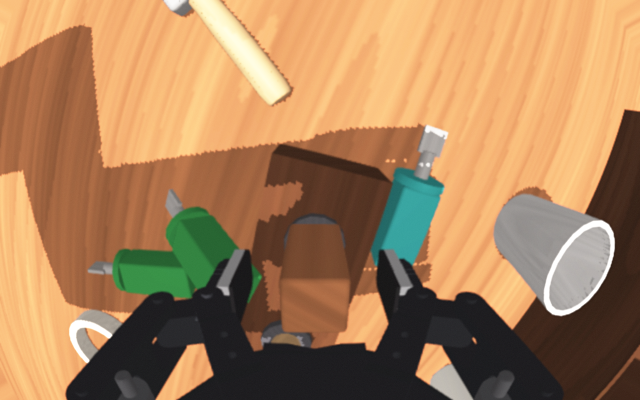

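Driver stands free. Retreat up, then away from the block toward the panel side and out of the top camera's view.

Request:
send_rows(
  series=[
    [0,-0.01,0,0,0,0],
    [0,-0.02,0,0,0,0],
    [0,-0.03,0,0,0,0],
    [0,-0.03,0,0,0,0],
    [0,-0.03,0,0,0,0],
    [0,-0.03,0,0,0,0],
    [0,0,0,0,0,0],
  ],
)

```text
clock: 24.0
eef_pos: [514.6, 275.1, 224.6]
tcp_rot: [-1.563, 0.001, -1.164]
contact_force: [-0.5, 0.2, -0.0]
opening: 0.746
```

Request:
send_rows(
  series=[
    [0.04,0,0,0,0,0],
    [0.04,0,0,0,0,0],
    [0.04,0,0,0,0,0],
    [0.04,0,0,0,0,0],
    [0.04,0,0,0,0,0],
    [0.04,0,0,0,0,0],
    [0.04,0,0,0,0,0],
    [0.04,0,0,0,0,0],
  ],
)

```text
clock: 24.8
eef_pos: [639.1, -21.6, 219.2]
tcp_rot: [-1.571, 0.0, -1.164]
contact_force: [1.1, 0.3, 0.7]
opening: 0.749
```

Request:
send_rows(
  series=[
    [0.04,0,-0.02,0,0,0],
    [0.04,0,-0.02,0,0,0],
    [0.04,0,-0.02,0,0,0],
    [0,0,0,0,0,0],
    [0,0,0,0,0,0],
  ],
)

```text
clock: 25.3
eef_pos: [630.9, -154.7, 219.0]
tcp_rot: [-1.571, 0.001, -1.166]
contact_force: [0.0, 0.5, -0.5]
opening: 0.754
```

```bash
python3 look.py t17 top;python3 look.py s17 scene;python3 look.py w17; python3 - <<'E'
from h import *
d=load("pics/t17.npz");P=cloud(d)
for nm,(zl,zh,u0,u1,v0,v1) in dict(block=(38,52,205,305,150,215),drv=(98,125,215,255,160,200),awl=(80,130,258,295,160,200)).items():
    Q=P[v0:v1,u0:u1].reshape(-1,3);Q=Q[(Q[:,2]>zl)&(Q[:,2]<zh)];print(nm,len(Q),cv2.minAreaRect(Q[:,:2].astype(np.float32)) if len(Q) else 0,np.median(Q[:,2]) if len(Q) else 0)
E
```

```text
clock 25.3 eef [ 630.9 -154.7  219. ] rpy [-1.5712e+00  8.0000e-04 -1.1660e+00] F [ 0.   0.5 -0.5] T [0.046 0.038 0.006] q [-0.24  0.4   1.59  0.    1.15 -0.65] op 0.754
shift mm tool: [0. 0. 0.] turn about y deg: 0.0
clock 25.35 eef [ 631.1 -153.6  219.1] rpy [-1.5711e+00  9.0000e-04 -1.1646e+00] F [-0.4  0.4  0.8] T [-0.005 -0.05  -0.021] q [-0.24  0.4   1.59  0.    1.15 -0.65] op 0.752
shift mm tool: [0. 0. 0.] turn about y deg: 0.0
clock 25.4 eef [ 631.3 -153.   219.2] rpy [-1.5710e+00  7.0000e-04 -1.1635e+00] F [ 0.1 -1.   0.4] T [0.01  0.01  0.026] q [-0.24  0.4   1.59  0.    1.15 -0.65] op 0.746
shift mm tool: [0. 0. 0.] turn about y deg: 0.0
block 1945 ((499.80401611328125, 230.86370849609375), (106.90363311767578, 170.03140258789062), 9.077649116516113) 43.51616608759855
drv 183 ((511.61029052734375, 272.9141845703125), (28.877897262573242, 28.007694244384766), 23.5996036529541) 108.97327774631503
awl 96 ((523.0660400390625, 193.82986450195312), (28.45972442626953, 27.766006469726562), 49.905982971191406) 89.84587786602276
```

View pics/t17.png

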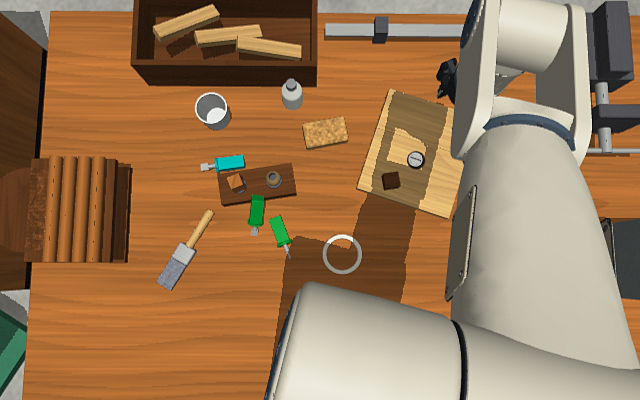

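View pics/s17.png

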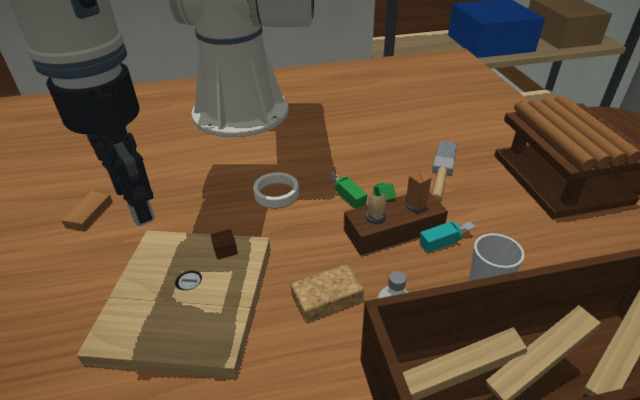

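View pics/w17.png

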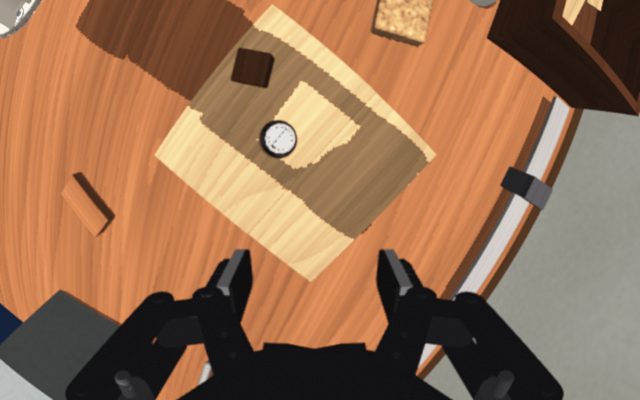

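```bash
python3 -c "
from rig import r
s=r.sense();print(s['clock'],s['contact_force'],s['qvel'].round(3))
print(r.sign_off())"
```

```text
25.45 [-0.12333198  1.73746693  0.32665821] [ 0.01   0.    -0.003 -0.002 -0.002 -0.002]
the job is handed in; nothing more can be done
None
```

The cam is seated, the joint is drawn shut, and the driver is back upright in its own hole. I handed the job in at 25.5 s.

- **Turning the cam:** The blade dropped into the slot with no force that I could measure. The cam turned at about 0.1 N m until the torque rose to 0.24 N m at the stop. The wrist picture afterwards put the slot at -108.8°. That fits a full quarter turn from the panel's x axis at about -18.4°, but the picture is only good to about 1° and the slot fit to about 3.4°. The gap shows only as a hairline.
- **Returning the driver:** I let go with the collar resting on the block. The last top picture has the handle upright within about 0.5 mm and 1° of where it started, and the gripper is clear of everything.
- **Force on the block:** While seating the driver, the downward force reached about 15 N for a moment. I backed off before opening the fingers.
- **Side force in the slot:** While turning, the sideways force on the tool reached about 5 N, and I eased it off.
- **Other things on the bench:** The awl measured unmoved, and the loose block on the panel looks unmoved. The green and turquoise look-alikes stood upright in the first pictures but were lying down in the wrist picture at 4.3 s. One green one already looked tipped at 2.6 s, before the arm went near them. I think they fell on their own; I did not touch them.

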